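Seat a lens barrel in the sprung V-saddle and hold it pressed

ROBOT

A 6-joint arm with a two-finger parallel gripper is mounted at the origin on a cart in front of the work surface, level with it; the furniture and walls round the work are solid. World frame = base frame: x ahead of the robot, y to its left, z up, the work surface at z = 0. Lengths are in m, angles in rad, forces in N, time in s.
With the tool pointing down it reaches from about 0.3 to 0.85 m from the base axis. Payload 5.4 kg.
Tool frame: the origin (TCP) lies between the finger pads; the fingertips stand r.tip_extent ahead of it and the grasp point (between the pads) lies 11 mm behind it (r.tip_extent is the distance from the TCP to the fingertips, in m); z points along the fingers, y is the line along which they close (so a half turn about z gives the same grasp; the last joint's range is limited). The gripper opens to 85 mm and grips with 20 to 120 N. Pads are 22 mm wide; open, the fingers measure 114 mm over their backs; the gripper's body (76 mm by 85 mm) begins 54 mm behind the grasp point. The pads swing forward as they close: fully open they stand 13 mm farther back than shut.
Start: joints at [-1.379, 0.158, 1.597, -0, 1.386, -0.21], TCP at [0.225, -0.529, 0.239] pointing down, gripper open.
Joint ranges: [-2.91, 2.91], [-0.94, 2.29], [0.18, 2.7], [-1.29, 4.43], [0.17, 2.64], [-3, 3]. Speed limits (rad/s): [2.57, 2.57, 3.14, 3.14, 3.14, 3.14].

INTERFACE

Orientations are given as a rotation vector (axis times angle).
In Python, from plant import r gives the robot as it stands.
- The arm moves only by the tool apply_moves, never from a script. Its argument "series" is a list of rows, each a list of 2 entries, a list of its own where there are three numbers: the shift along the tool's x, y, z as a fraction of full scale, then the turn, a rotation vector about the tool's x, y, z as a fraction of full scale. A call has 1 to 10 rows; each row shifts and turns the commanded pose from where the row before left it, along the tool's axes as they then stand; what a row does not reach is not made up. Full scale, the value 1, is 20 mm for a shift and 4 degrees for a turn. A row lasts 1/12 s, in which the tool goes at most 41.7 mm and 7.16 degrees, less where a joint would pass 70% of its speed; a pose out of reach is approached as far as the arm can. A call with a number of a shift or a turn outside -1 to 1 is refused whole. A call with a gripper value outside its range is refused whole. "fingers" is the closure, from 0 (fully open) to 1 (shut), set as the call begins (left out, the last holds). The fingers move at their own pace and stop on an object; "newtons" is the grip in N (left out, the last holds). Time passes only in rows, so rows that do not move let the fingers close. It gives the time, the measured TCP pose, the force, the opening and the grip force at its end, in the units of the state.
- r.sense(): the state, without advancing time (a new reading comes with each control period).
- r.grab_frame(name): name is "scene" or "top" or "wrist"; returns the picture (400x640x3 uint8, red, green, blue); there is no depth.
- r.camera_info(name): a dict with "K" (3x3 intrinsics, pixels), "distortion" ([k1, k2, p1, p2, k3] as OpenCV has them; the pictures are not rectified), "R" (3x3) and "t" (3): a world point X has camera coordinates R X + t; the wrist camera has in their place "mount" (4x4, takes a point from camera to tool coordinates, whose origin is the TCP and whose axes are the flange's). Camera axes: x right, y down, z forward; pixel columns grow to the right and rows downward; lengths in m; the calibration is good to about 2 mm. A picture is of the moment at which its call begins: read the wrist's pose just before it. camera_info takes no time and is no camera call.
- r.close_job(): hands the job in; it is judged then, once.
The state is a dict: "t": time; "joints": joint angles; "qvel": joint speeds; "joint_torque": joint torques, N m; "tcp_pos": TCP position; "tcp_rot": TCP orientation; "force": force on the tool from outside, world axes, zero at the start; "wrist_torque": the same for the moment, N m; "grip_width": opening from 0.0 (shut) to 1.0 (fully open); "grip_force": force on a finger pad.
Only numpy, scipy, OpenCV 4.12 (cv2) and the standard library are available. Lean on these libraries where they do the work, as an engineer would, in place of code of your own. Each camera call takes 0.05 s, during which the arm holds its last target. There are 200 camera calls.

TASK

Take the lens barrel with the wide collar from the rack and lay it in the V-shaped saddle of the alignment jig, bridging both V rests, collar outside them and facing the jig's upright target plate. Press it down squarely onto both flanks of the V until the sprung saddle has sunk about half its 10 mm travel, and finish holding it pressed like that, without letting go. Leave the plain barrel in the rack and the other things undisturbed.

Things in the scene. Friction and masses are not known exactly. Their poses are not given: they have to be found in the camera images.
- barrel: Lens barrel to seat: aluminium cylinder, 26 mm diameter, 96 mm long, with a collar (36 mm diameter, 14 mm long) added on its +x end; 0.08 to 0.17 kg. Origin on the axis at the middle of the 96 mm plain part (grip here); x along the axis to the collar. It starts level on the rack, axis 45 mm above the worktop, collar roughly away from the robot, z up (z turns as it rolls).
- spare_barrel: A plain barrel, 26 mm in diameter and 96 mm long without collar, in the other place of the rack; stays there. Origin at its middle, x along its axis.
- rack: Fixed white rack, base 76 (x) by 170 (y) by 8 mm. The two barrels lie along its x at y = +42 and -42 mm (which is where varies), collar to +x, each on two V rests 8 mm thick at x = -30 and +30 mm: a gap of 52 mm round the barrel's middle is free for fingers, down to the base 37 mm below the axis. Origin: centre of the underside.
- jig: Fixed alignment jig: grey base 205 (x) by 90 (y) by 12 mm with an upright target plate (70 mm wide, top 89 mm above the worktop) across its +x end, 97 mm from the origin, a round white target on it. Origin: on the underside below the saddle's centre; x along the V to the target plate, z up.
- saddle_seat (a point): Where the seated barrel's origin belongs: on the axis of the 90 degree V, midway between its two V rests; moves with the saddle, 72 mm above the worktop when up. x along the V to the target plate, z up. V rests at x = -38 to -24 and 24 to 38 mm, tops 1 mm below this point (bring the axis in 15 mm or more above it); the gap between them is free for fingers to 34 mm below.
- saddle (a joint): How far the sprung saddle has sunk, m: 0 up (as at the start), 0.010 on its bottom stop. It starts to sink under about 4 N in all (the weight of the barrel, 1 to 1.5 N, included) and needs 1 N more for each further mm.
- flank_left: The +y flanks of the saddle's V (steel, on both V rests), sloping at 45 degrees; origin: on the jig's underside below the saddle's centre, moving with the saddle.
- flank_right: The -y flanks of the saddle's V, likewise.
- cast_upper: Bystander: loose white dental cast, 55x60x30 mm, on the worktop between rack and jig on the robot's side; origin at the centre of its underside.
- etch: Bystander: loose dropper bottle, 28 mm in diameter, 70 mm tall, behind the rack and jig; origin at the centre of its underside.
- barrel_collar (a point): Centre of the collar's glass end face, on the barrel's axis, 62 mm from its origin along +x.
- cross_slide (a joint): Sideways float of the saddle along the jig's y, m, -0.004 to 0.004, 0 at the start; weakly sprung (150 N/m), so the V centres itself under a held barrel.
Not all that is in view belongs to the job. Leave any blue or green look-alike of the barrel alone.

How it is judged:
By the outcome, as a careful person would: the job done as asked, in the order asked, and still so for the second after the job is handed in, while the arm keeps its last pose, push and grip.
It also fails if it takes over 38 s, if anything falls off the work surface, if the arm or the gripper's body presses on something with over 40 N, if the wrist force passes 120 N, or if a joint passes its speed limit or range.

## Working session

There is one attempt and no reset: what is moved stays moved. The work goes in short steps, Python scripts to look and compute and a tool call to move; the robot and the scene stay as the last step left them, time stands still between calls to the robot, and variables do not carry over. Pictures are saved under pics/ and viewed, at most 10 in all, crops included, and the job is handed in when it is done.

Besides the shell and the picture viewer there is one more tool, called after "Emit:" as a command line: name --argument value ..., lists and objects as JSON in quotes. apply_moves: Moves the arm, as the interface text tells. Its arguments: {"type":"object","properties":{"series":{"type":"array","items":{"type":"array"}},"fingers":{"type":"number"},"newtons":{"type":"number"}},"required":["series"]}

```bash
ls; mkdir -p pics
python3 - <<'E'
from plant import r
import cv2,numpy as np
np.set_printoptions(precision=4,suppress=True)
print(r.sense(), r.tip_extent)
for n in("scene","top","wrist"):
    f=r.grab_frame(n); cv2.imwrite(f"pics/{n}0.png",f[:,:,::-1]); i=r.camera_info(n); print(n,i)
E
```

```text
pics
{'t': 0.0, 'joints': array([-1.3791,  0.159 ,  1.5983, -0.    ,  1.3862, -0.2101]), 'qvel': array([ 0.0022, -0.0002, -0.0011,  0.0009, -0.0006,  0.0008]), 'joint_torque': array([  0.0001, -39.6008, -33.1427,  -0.0002,   0.0086,   0.    ]), 'tcp_pos': array([ 0.2247, -0.5286,  0.2383]), 'tcp_rot': array([-3.0766, -0.6265, -0.    ]), 'force': array([ 0.8997, -0.0149, -0.4321]), 'wrist_torque': array([-0.0044,  0.03  ,  0.0504]), 'grip_force': 0.0, 'grip_width': 0.9995696663838356} 0.008
scene {'K': array([[518.5046,   0.    , 319.3072],
       [  0.    , 518.5046, 208.1206],
       [  0.    ,   0.    ,   1.    ]]), 'distortion': array([0.0287, 0.    , 0.    , 0.    , 0.    ]), 'R': array([[-0.7429, -0.6693, -0.0146],
       [-0.3415,  0.3976, -0.8516],
       [ 0.5758, -0.6277, -0.5239]]), 't': array([0.4953, 0.2583, 1.0189])}
top {'K': array([[379.2059,   0.    , 313.7003],
       [  0.    , 379.2059, 194.6329],
       [  0.    ,   0.    ,   1.    ]]), 'distortion': array([-0.0489,  0.    ,  0.    ,  0.    ,  0.    ]), 'R': array([[-0.1059, -0.9944, -0.0028],
       [-0.9719,  0.1041, -0.211 ],
       [ 0.2101, -0.0196, -0.9775]]), 't': array([0.0829, 0.6313, 0.8085])}
wrist {'K': array([[309.6907,   0.    , 321.8988],
       [  0.    , 309.6907, 202.3543],
       [  0.    ,   0.    ,   1.    ]]), 'distortion': array([-0.0008,  0.    ,  0.    ,  0.    ,  0.    ]), 'mount': array([[ 0.0011, -0.9478, -0.319 ,  0.0815],
       [ 1.    ,  0.0012, -0.0001, -0.0004],
       [ 0.0004, -0.319 ,  0.9478, -0.1361],
       [ 0.    ,  0.    ,  0.    ,  1.    ]])}
```

View pics/top0.png

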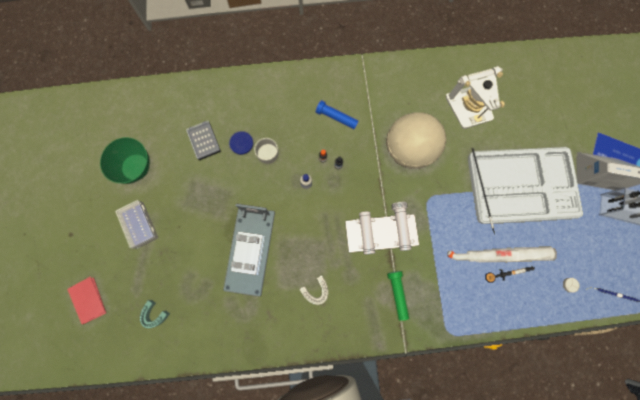

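View pics/scene0.png

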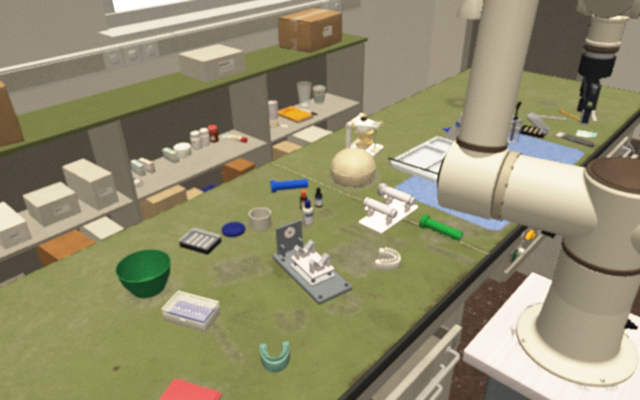

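The top view shows these candidates: blue look-alike (337,115), green look-alike (399,296), left rack barrel (367,232) and right rack barrel (402,226). The right one seems to have a wider end at (402,207). The jig is at (250,250) with its target plate at the top end, (255,210). I'll check the rack in a close crop.

Run:
```python
import cv2,numpy as np
t=cv2.imread("pics/top0.png");s=cv2.imread("pics/scene0.png")
a=cv2.resize(t[190:260,335:430],(800,590),interpolation=2)[:, :]
a=cv2.resize(t[195:305,215:425],(800,419),interpolation=2)
b=cv2.resize(s[175:235,355:425],(210,180),interpolation=2)
c=cv2.resize(s[215:300,270:355],(180,180),interpolation=2)
o=np.zeros((600,800,3),np.uint8);o[:419]=a;o[419:599,:210]=b;o[419:599,220:400]=c
cv2.imwrite("pics/crop0.png",o)
```

```text
(no output)
```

View pics/crop0.png

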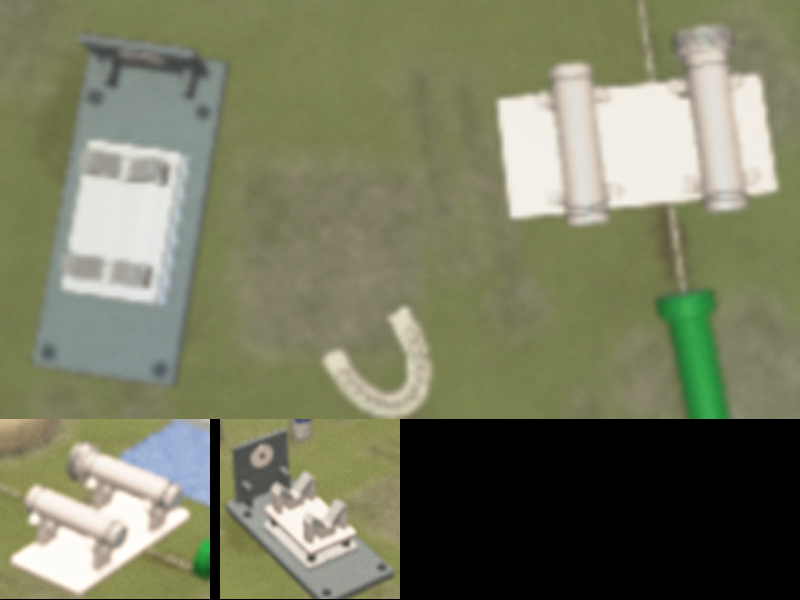

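The right barrel, crop (710,115) and top pixel about (402,226), has the collar at its far end, so it is the one to take. The left one, crop (580,145), is plain. The jig plate is at the far end.

```bash
cat > h.py <<'E'
import numpy as np,cv2
from scipy.spatial.transform import Rotation as Ro
np.set_printoptions(precision=4,suppress=True)
def cam(r,n,st=None):
    i=r.camera_info(n)
    if n!="wrist": return i["K"],i["distortion"],i["R"],i["t"]
    M=np.eye(4);M[:3,:3]=Ro.from_rotvec(st["tcp_rot"]).as_matrix();M[:3,3]=st["tcp_pos"]
    W=np.linalg.inv(M@i["mount"]);return i["K"],i["distortion"],W[:3,:3],W[:3,3]
def plane(c,px,z):
    K,d,R,t=c
    n=cv2.undistortPoints(np.array(px,float).reshape(-1,1,2),K,d)[:,0]
    D=np.c_[n,np.ones(len(n))]@R;C=-R.T@t
    return C+D*((z-C[2])/D[:,2])[:,None]
def proj(c,X):
    K,d,R,t=c
    return cv2.projectPoints(np.array(X,float).reshape(-1,1,3),cv2.Rodrigues(R)[0],t,K,d)[0][:,0]
E
python3 - <<'E'
from plant import r
from h import *
c=cam(r,"top")
o=lambda p:np.array(p)/[800/210,419/110]+[215,195]
print("rack",plane(c,o([(498,100),(762,74),(777,190),(511,218)]),.008)[:,:2])
print("jig base",plane(c,o([(37,362),(172,382),(227,62)]),.012)[:,:2])
print("rests far L..R, near L..R",plane(c,o([(85,165),(170,172),(63,272),(152,278)]),.071)[:,:2])
print("barrel axis collar, tail",plane(c,o([(703,42),(726,200)]),.055)[:,:2])
E
```

```text
rack [[ 0.5751 -0.0563]
 [ 0.5735 -0.2274]
 [ 0.499  -0.225 ]
 [ 0.4999 -0.0552]]
jig base [[0.4428 0.2462]
 [0.4225 0.1642]
 [0.6173 0.1135]]
rests far L..R, near L..R [[0.554  0.1971]
 [0.5446 0.1473]
 [0.4931 0.2141]
 [0.4843 0.1626]]
barrel axis collar, tail [[ 0.5908 -0.1811]
 [ 0.4941 -0.1803]]
```

```bash
cat >> h.py <<'E'
def plan(st,p,yaw,n,steps=None):
    "tool down, tool x at world yaw (deg). n even rows, world-straight; prints shift/turn fractions"
    R=Ro.from_rotvec(st["tcp_rot"]);T=Ro.from_euler('z',yaw,degrees=True)*Ro.from_euler('x',180,degrees=True)
    w=(R.inv()*T).as_rotvec(degrees=True)/n; d=(np.array(p)-st["tcp_pos"])/n
    rows=[]
    for k in range(n):
        rows.append([[float(v) for v in np.round(R.inv().apply(d)/.02,3)],[float(v) for v in np.round(w/4,3)]])
        R=R*Ro.from_rotvec(w,degrees=True)
    for i in range(0,n,10): print(str(rows[i:i+10]).replace(" ",""))
E
python3 - <<'E'
from plant import r
from h import *
plan(r.sense(),[.5,-.18,.22],0,24)
E
```

```text
[[[0.812,-0.444,0.04],[-0.001,-0.0,0.24]],[[0.804,-0.458,0.039],[-0.001,-0.0,0.24]],[[0.797,-0.471,0.039],[-0.001,-0.0,0.24]],[[0.789,-0.485,0.039],[-0.001,-0.0,0.24]],[[0.78,-0.498,0.039],[-0.001,-0.0,0.24]],[[0.772,-0.511,0.039],[-0.001,-0.0,0.24]],[[0.763,-0.524,0.039],[-0.001,-0.0,0.24]],[[0.754,-0.536,0.039],[-0.001,-0.0,0.24]],[[0.745,-0.549,0.039],[-0.001,-0.0,0.24]],[[0.736,-0.561,0.039],[-0.001,-0.0,0.24]]]
[[[0.726,-0.573,0.039],[-0.001,-0.0,0.24]],[[0.717,-0.586,0.039],[-0.001,-0.0,0.24]],[[0.707,-0.597,0.039],[-0.001,-0.0,0.24]],[[0.697,-0.609,0.039],[-0.001,-0.0,0.24]],[[0.686,-0.621,0.039],[-0.001,-0.0,0.24]],[[0.676,-0.632,0.039],[-0.001,-0.0,0.24]],[[0.665,-0.643,0.039],[-0.001,-0.0,0.24]],[[0.654,-0.655,0.039],[-0.001,-0.0,0.24]],[[0.643,-0.665,0.039],[-0.001,-0.0,0.24]],[[0.632,-0.676,0.039],[-0.001,-0.0,0.24]]]
[[[0.621,-0.687,0.039],[-0.001,-0.0,0.24]],[[0.609,-0.697,0.039],[-0.001,-0.0,0.24]],[[0.597,-0.707,0.039],[-0.001,-0.0,0.24]],[[0.585,-0.717,0.039],[-0.001,-0.0,0.24]]]
```

Emit:
apply_moves --series '[[[0.81,-0.44,0.04],[0,0,0.24]],[[0.8,-0.46,0.04],[0,0,0.24]],[[0.8,-0.47,0.04],[0,0,0.24]],[[0.79,-0.49,0.04],[0,0,0.24]],[[0.78,-0.5,0.04],[0,0,0.24]],[[0.77,-0.51,0.04],[0,0,0.24]],[[0.76,-0.52,0.04],[0,0,0.24]],[[0.75,-0.54,0.04],[0,0,0.24]],[[0.75,-0.55,0.04],[0,0,0.24]],[[0.74,-0.56,0.04],[0,0,0.24]]]'

```text
t: 0.98
tcp_pos: [0.3398, -0.3829, 0.2309]
tcp_rot: [-3.12, -0.366, 0.0]
force: [-1.1, 0.0, 0.6]
grip_width: 1.003
grip_force: 0.0
```

Emit:
apply_moves --series '[[[0.73,-0.57,0.04],[0,0,0.24]],[[0.72,-0.59,0.04],[0,0,0.24]],[[0.71,-0.6,0.04],[0,0,0.24]],[[0.7,-0.61,0.04],[0,0,0.24]],[[0.69,-0.62,0.04],[0,0,0.24]],[[0.68,-0.63,0.04],[0,0,0.24]],[[0.67,-0.64,0.04],[0,0,0.24]],[[0.65,-0.66,0.04],[0,0,0.24]],[[0.64,-0.67,0.04],[0,0,0.24]],[[0.63,-0.68,0.04],[0,0,0.24]]]'

```text
t: 1.82
tcp_pos: [0.4548, -0.2373, 0.2229]
tcp_rot: [-3.14, -0.103, 0.001]
force: [-0.0, -1.0, 0.1]
grip_width: 1.0
grip_force: 0.0
```

Emit:
apply_moves --series '[[[0.62,-0.69,0.04],[0,0,0.24]],[[0.61,-0.7,0.04],[0,0,0.24]],[[0.6,-0.71,0.04],[0,0,0.24]],[[0.59,-0.72,0.04],[0,0,0.24]],[[0,0,0],[0,0,0]],[[0,0,0],[0,0,0]]]'

```text
t: 2.32
tcp_pos: [0.5005, -0.1793, 0.2197]
tcp_rot: [-3.141, -0.003, 0.001]
force: [-1.2, -1.3, -0.2]
grip_width: 0.999
grip_force: 0.0
```

Run:
```python
from plant import r
from h import *
s=r.sense();f=r.grab_frame("wrist");cv2.imwrite("pics/w1.png",f[:,:,::-1]);np.save("w1.npy",s,allow_pickle=True)
print(s["t"],s["tcp_pos"],s["tcp_rot"],s["joints"])
```

```text
2.3167 [ 0.5005 -0.1793  0.2197] [-3.1414 -0.0026  0.0014] [-0.5714  0.0623  1.7407 -0.0003  1.3395  0.9978]
```

View pics/w1.png

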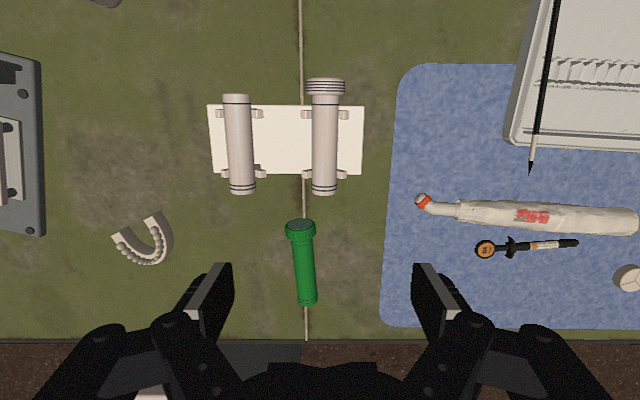

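Run:
```python
from plant import r
from h import *
s=np.load("w1.npy",allow_pickle=True).item();c=cam(r,"wrist",s)
f=cv2.imread("pics/w1.png").astype(int)
sat=f.max(2)-f.min(2)  # green felt is saturated, metal grey
m=sat<30
for v in [78,80,83,86,90,94,98,178,182,185,188,191,193,195,197]:
    u=np.where(m[v,280:375])[0]+280
    print(v,u.min() if len(u) else 0,u.max() if len(u) else 0,len(u))
col=[np.where(m[60:215,u])[0]+60 for u in (318,325,332)]
print([(x.min(),x.max()) for x in col])
# rack base corners: white
w=((f.min(2)>150)&(sat<40)).astype(np.uint8);w[:, :200]=0;w[:,370:]=0;w[:70]=0;w[205:]=0
w=cv2.morphologyEx(w,cv2.MORPH_CLOSE,np.ones((15,15)))
w=cv2.morphologyEx(w,cv2.MORPH_OPEN,np.ones((45,45)))
q=cv2.minAreaRect(np.argwhere(w)[:,::-1].astype(np.float32));b=cv2.boxPoints(q);print(q)
P=plane(c,b,.008)[:,:2];print(P,P.mean(0))
```

```text
78 303 374 53
80 303 370 42
83 299 373 37
86 303 374 40
90 306 374 67
94 307 372 65
98 311 374 45
178 299 345 28
182 296 336 19
185 297 336 26
188 298 336 20
191 301 336 27
193 298 335 23
195 295 331 13
197 298 306 3
[(np.int64(77), np.int64(195)), (np.int64(77), np.int64(195)), (np.int64(78), np.int64(194))]
((286.0, 140.5), (149.99996948242188, 70.99998474121094), 0.0)
[[ 0.4962 -0.0513]
 [ 0.5743 -0.0601]
 [ 0.5747 -0.2208]
 [ 0.4967 -0.2242]] [ 0.5355 -0.1391]
```

Run:
```python
from plant import r
from h import *
s=np.load("w1.npy",allow_pickle=True).item();c=cam(r,"wrist",s)
f=cv2.imread("pics/w1.png")[:,:,::-1].astype(int)
print(f[187,306:342,:].tolist()[::1][:8],)
for v in (86,187): print(v,[f"{a}" for a in (f[v,300:350,0]-f[v,300:350,2])])
print("axis@collar,tail",plane(c,[(325.3,86),(324.3,187)],.045)[:,:2])
print("tail edge",plane(c,[(324,195.7)],.058)[:,:2],"collar front",plane(c,[(325,77.3)],.063)[:,:2],"collar back",plane(c,[(325,95)],.063)[:,:2])
a=plane(cam(r,"top"),[(215+703/3.81,195+42/3.81),(215+726/3.81,195+200/3.81)],.05);print(a)
```

```text
[[75, 66, 46], [78, 71, 48], [84, 83, 54], [90, 88, 56], [97, 96, 58], [61, 64, 45], [130, 115, 113], [169, 152, 144]]
86 ['35', '33', '35', '28', '31', '36', '21', '19', '26', '30', '29', '28', '32', '32', '34', '32', '33', '33', '32', '30', '29', '28', '23', '27', '27', '26', '25', '30', '30', '32', '32', '31', '36', '35', '35', '33', '32', '31', '32', '29', '25', '25', '28', '15', '14', '24', '31', '28', '31', '31']
187 ['31', '28', '28', '37', '31', '32', '29', '30', '30', '34', '39', '16', '17', '25', '29', '33', '33', '28', '21', '16', '11', '6', '8', '8', '9', '9', '11', '12', '13', '14', '16', '22', '30', '25', '22', '17', '19', '30', '34', '37', '38', '35', '32', '39', '34', '32', '34', '32', '36', '33']
axis@collar,tail [[ 0.5924 -0.1821]
 [ 0.4939 -0.1816]]
tail edge [[ 0.4885 -0.1813]] collar front [[ 0.599  -0.1816]] collar back [[ 0.5843 -0.1817]]
[[ 0.5916 -0.1823  0.05  ]
 [ 0.4944 -0.1814  0.05  ]]
```

Emit:
apply_moves --series '[[[0.6,0.04,0.5],[0,0,0]],[[0.6,0.04,0.8],[0,0,0]],[[0.6,0.04,0.9],[0,0,0]],[[0,0,0.9],[0,0,0]],[[0,0,0.9],[0,0,0]],[[0,0,0.9],[0,0,0]],[[0,0,0.9],[0,0,0]],[[0,0,0.9],[0,0,0]]]'

```text
t: 3.03
tcp_pos: [0.5358, -0.1834, 0.0853]
tcp_rot: [3.141, -0.002, -0.0]
force: [-0.0, -0.3, 0.2]
grip_width: 1.002
grip_force: 0.0
```

Emit:
apply_moves --series '[[[0,0,0.9],[0,0,0]],[[0,0,0.9],[0,0,0]],[[0,0,0.8],[0,0,0]],[[0,0,0],[0,0,0]],[[0,0,0],[0,0,0]]]'

```text
t: 3.45
tcp_pos: [0.5354, -0.1827, 0.0335]
tcp_rot: [-3.141, 0.002, 0.003]
force: [0.1, -0.6, 0.7]
grip_width: 0.995
grip_force: 0.0
```

Run:
```python
from plant import r
from h import *
s=r.sense();print(s["t"],s["tcp_pos"],s["tcp_rot"],s["force"])
```

```text
3.45 [ 0.5354 -0.1827  0.0335] [-3.1407  0.002   0.003 ] [ 0.0935 -0.6105  0.7292]
```

Emit:
apply_moves --series '[[[0,0,0],[0,0,0]],[[0,0,0],[0,0,0]],[[0,0,0],[0,0,0]],[[0,0,0],[0,0,0]],[[0,0,0],[0,0,0]],[[0,0,0],[0,0,0]],[[0,0,0],[0,0,0]],[[0,0,0],[0,0,0]],[[0,0,0],[0,0,0]],[[0,0,0],[0,0,0]]]' --fingers 1 --newtons 60

```text
t: 4.28
tcp_pos: [0.5369, -0.1817, 0.035]
tcp_rot: [-3.141, 0.001, -0.001]
force: [-1.5, 2.7, 5.6]
grip_width: 0.284
grip_force: 58.6
```

Emit:
apply_moves --series '[[[0,0,-0.1],[0,0,0]],[[0,0,-0.3],[0,0,0]],[[0,0,-0.6],[0,0,0]],[[0,0,-0.9],[0,0,0]],[[0,0,-0.9],[0,0,0]],[[0,0,-0.9],[0,0,0]],[[0,0,-0.9],[0,0,0]],[[0,0,-0.9],[0,0,0]],[[0,0,0],[0,0,0]],[[0,0,0],[0,0,0]]]'

```text
t: 5.12
tcp_pos: [0.5373, -0.1829, 0.1457]
tcp_rot: [3.14, -0.001, 0.005]
force: [0.0, 0.4, -1.5]
grip_width: 0.288
grip_force: 58.8
```

Run:
```python
from plant import r
from h import *
s=r.sense();print(s)
plan(s,[.465,.195,.20],-14.6,20)
```

```text
{'t': 5.1167, 'joints': array([-0.5409,  0.2259,  1.7119, -0.0001,  1.2003,  1.0303]), 'qvel': array([-0.001 ,  0.0343,  0.0415,  0.0004, -0.0026,  0.0011]), 'joint_torque': array([  0.0443, -42.2181, -32.6596,   0.0064,   0.0007,  -0.0002]), 'tcp_pos': array([ 0.5373, -0.1829,  0.1457]), 'tcp_rot': array([ 3.1397, -0.0005,  0.0045]), 'force': array([ 0.0033,  0.4272, -1.5464]), 'wrist_torque': array([ 0.0271, -0.0089,  0.0014]), 'grip_force': 58.82842719554901, 'grip_width': 0.28787488138374734}
[[[-0.181,-0.944,-0.138],[0.001,-0.002,0.182]],[[-0.193,-0.942,-0.138],[0.001,-0.002,0.182]],[[-0.205,-0.94,-0.138],[0.001,-0.002,0.182]],[[-0.217,-0.937,-0.138],[0.001,-0.002,0.182]],[[-0.229,-0.934,-0.138],[0.001,-0.002,0.182]],[[-0.24,-0.931,-0.138],[0.001,-0.002,0.182]],[[-0.252,-0.928,-0.137],[0.001,-0.002,0.182]],[[-0.264,-0.925,-0.137],[0.001,-0.002,0.182]],[[-0.276,-0.921,-0.137],[0.001,-0.002,0.182]],[[-0.288,-0.918,-0.137],[0.001,-0.002,0.182]]]
[[[-0.299,-0.914,-0.137],[0.001,-0.002,0.182]],[[-0.311,-0.91,-0.137],[0.001,-0.002,0.182]],[[-0.322,-0.906,-0.137],[0.001,-0.002,0.182]],[[-0.334,-0.902,-0.137],[0.001,-0.002,0.182]],[[-0.345,-0.898,-0.137],[0.001,-0.002,0.182]],[[-0.357,-0.893,-0.136],[0.001,-0.002,0.182]],[[-0.368,-0.889,-0.136],[0.001,-0.002,0.182]],[[-0.38,-0.884,-0.136],[0.001,-0.002,0.182]],[[-0.391,-0.879,-0.136],[0.001,-0.002,0.182]],[[-0.402,-0.874,-0.136],[0.001,-0.002,0.182]]]
```

Emit:
apply_moves --series '[[[-0.18,-0.94,-0.14],[0,0,0.18]],[[-0.19,-0.94,-0.14],[0,0,0.18]],[[-0.2,-0.94,-0.14],[0,0,0.18]],[[-0.22,-0.94,-0.14],[0,0,0.18]],[[-0.23,-0.93,-0.14],[0,0,0.18]],[[-0.24,-0.93,-0.14],[0,0,0.18]],[[-0.25,-0.93,-0.14],[0,0,0.18]],[[-0.26,-0.92,-0.14],[0,0,0.18]],[[-0.28,-0.92,-0.14],[0,0,0.18]],[[-0.29,-0.92,-0.14],[0,0,0.18]]]'

```text
t: 5.95
tcp_pos: [0.499, 0.0074, 0.1706]
tcp_rot: [-3.135, 0.199, 0.005]
force: [-0.4, 0.4, -0.7]
grip_width: 0.285
grip_force: 59.0
```

Emit:
apply_moves --series '[[[-0.3,-0.91,-0.14],[0,0,0.18]],[[-0.31,-0.91,-0.14],[0,0,0.18]],[[-0.32,-0.91,-0.14],[0,0,0.18]],[[-0.33,-0.9,-0.14],[0,0,0.18]],[[-0.35,-0.9,-0.14],[0,0,0.18]],[[-0.36,-0.89,-0.14],[0,0,0.18]],[[-0.37,-0.89,-0.14],[0,0,0.18]],[[-0.38,-0.88,-0.14],[0,0,0.18]],[[-0.39,-0.88,-0.14],[0,0,0.2]],[[-0.4,-0.87,-0.14],[0,0,0.2]]]'

```text
t: 6.78
tcp_pos: [0.4625, 0.1958, 0.1985]
tcp_rot: [3.115, -0.4, -0.004]
force: [0.6, 0.0, -1.0]
grip_width: 0.281
grip_force: 59.0
```

Emit:
apply_moves --series '[[[0,0,0],[0,0,0]],[[0,0,0],[0,0,0]],[[0,0,0],[0,0,0]],[[0,0,0],[0,0,0]]]'

```text
t: 7.12
tcp_pos: [0.4635, 0.1942, 0.1993]
tcp_rot: [3.115, -0.4, -0.002]
force: [-0.2, -0.8, -0.5]
grip_width: 0.284
grip_force: 59.0
```

Run:
```python
from plant import r
from h import *
s=r.sense();f=r.grab_frame("wrist");cv2.imwrite("pics/w2.png",f[:,:,::-1]);np.save("w2.npy",s,allow_pickle=True)
print(s["t"],s["tcp_pos"],s["tcp_rot"],s["force"],s["joints"],Ro.from_rotvec(s["tcp_rot"]).as_matrix())
```

```text
7.1167 [0.4635 0.1942 0.1993] [ 3.1153 -0.3997 -0.0021] [-0.1707 -0.8138 -0.4753] [ 0.1561  0.0051  1.841  -0.0004  1.297   1.9823] [[ 0.9676 -0.2525 -0.0014]
 [-0.2525 -0.9676 -0.0006]
 [-0.0012  0.0009 -1.    ]]
```

View pics/w2.png

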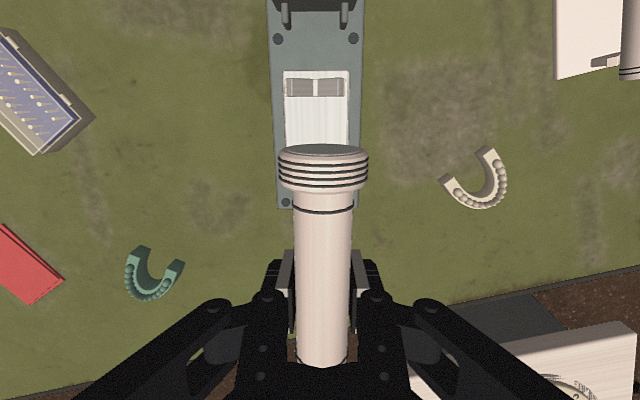

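The held barrel covers the near V rest. The far rest is at (315,87), and the jig base edges run from column about 270 to 363.

Run:
```python
from plant import r
from h import *
s=np.load("w2.npy",allow_pickle=True).item();c=cam(r,"wrist",s)
f=cv2.imread("pics/w2.png").astype(int); B,G,R=[f[:,:,i] for i in range(3)]
m=(B-R>-3)&(f.sum(2)>90)
L=[];Q=[]
for v in range(20,140,4):
    u=np.where(m[v,250:390])[0]+250
    L.append((u.min(),v));Q.append((u.max()+1,v))
fit=[]
for n,e in(("left",L),("right",Q)):
    P=plane(c,e,.012)[:,:2]; vx,vy,x0,y0=cv2.fitLine(P.astype(np.float32),cv2.DIST_HUBER,0,.001,.001).ravel()
    if vx<0: vx,vy=-vx,-vy
    fit.append((vx,vy,x0,y0)); print(n,np.degrees(np.arctan2(vy,vx)),x0,y0)
a=np.mean([np.arctan2(q[1],q[0]) for q in fit]);d=np.array([np.cos(a),np.sin(a)]);nn=np.array([-d[1],d[0]])
off=[np.dot(nn,q[2:]) for q in fit];print("yaw",np.degrees(a),"offsets",off,"mid",np.mean(off),"width",off[0]-off[1])
t=s["tcp_pos"][:2];print("tcp off",nn@t,"along",d@t)
for z,px,n in((.071,[(285.5,77),(345,77),(345.5,96),(285.5,96),(316,87)],"rest"),(.012,[(278,38.5),(353.5,38),(286,202)],"bolts")):
    P=plane(c,px,z)[:,:2];print(n,np.c_[P@d,P@nn])
g=f.sum(2)
print("rest col profile",[int(x) for x in g[87,278:356]]);print("row profile col300",[int(x) for x in g[64:104,300]])
cv2.imwrite("pics/crop2.png",cv2.resize(f[0:150,262:372].astype(np.uint8),(440,600),interpolation=cv2.INTER_CUBIC))
```

```text
left -14.006266 0.57102686 0.2162196
right -15.173796 0.5525131 0.13164161
yaw -14.590032 offsets [np.float32(0.3530894), np.float32(0.26657516)] mid 0.30983227 width 0.086514235
tcp off 0.3047394310029821 along 0.3996344685174123
rest [[0.4966 0.3335]
 [0.4967 0.2863]
 [0.4824 0.2856]
 [0.4824 0.334 ]
 [0.4892 0.3093]]
bolts [[0.5335 0.3456]
 [0.534  0.2751]
 [0.3722 0.3441]]
rest col profile [386, 397, 396, 394, 325, 486, 525, 535, 480, 420, 428, 441, 456, 549, 494, 404, 427, 414, 429, 422, 435, 418, 427, 418, 418, 419, 424, 398, 410, 419, 402, 422, 415, 421, 386, 605, 694, 672, 688, 577, 453, 450, 438, 456, 463, 437, 445, 457, 447, 465, 450, 469, 458, 453, 452, 450, 459, 468, 457, 548, 510, 437, 419, 404, 397, 451, 556, 670, 697, 563, 509, 388, 336, 389, 390, 385, 394, 398]
row profile col300 [387, 385, 382, 402, 380, 391, 318, 598, 671, 654, 647, 654, 665, 663, 407, 384, 406, 422, 411, 422, 418, 409, 407, 427, 417, 433, 410, 415, 402, 415, 437, 401, 416, 704, 663, 656, 658, 670, 656, 664]
```

View pics/crop2.png

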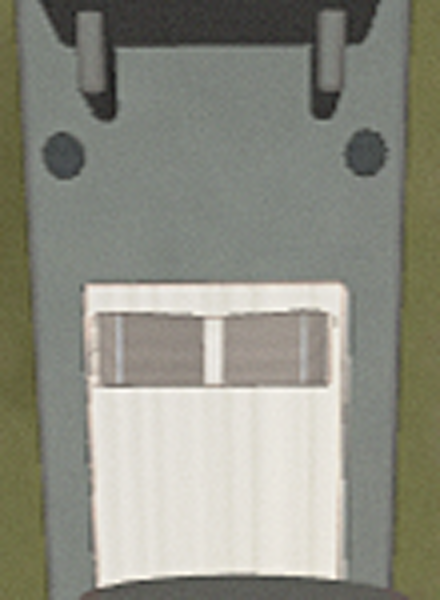

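The far V rest spans rows 78–96 and columns 286–345 (crop scaled ×4), with the front bolts at (278,38) and (353,38). I'll cross-check against the top view's bolts, then plan the move.

Run:
```python
from plant import r
from h import *
a=np.radians(-14.6);d=np.array([np.cos(a),np.sin(a)]);nn=np.array([-d[1],d[0]])
P=plane(cam(r,"top"),np.array([(95,97),(203,113),(48,352),(160,370)])/3.81+[215,195],.012)[:,:2]
print(np.c_[P@d,P@nn],P.mean(0)@d,P.mean(0)@nn)
p=.458*d+.3103*nn;print(p)
s=r.sense();print(s["tcp_pos"]);plan(s,[*p,.12],-14.6,6)
```

```text
[[0.5339 0.3451]
 [0.5341 0.275 ]
 [0.3735 0.3443]
 [0.3734 0.274 ]] 0.45373812861291074 0.3095910294975758
[0.5214 0.1848]
[0.4637 0.1943 0.1995]
[[[0.486,-0.046,0.662],[0.002,0.002,-0.002]],[[0.486,-0.046,0.662],[0.002,0.002,-0.002]],[[0.486,-0.046,0.662],[0.002,0.002,-0.002]],[[0.486,-0.046,0.662],[0.002,0.002,-0.002]],[[0.486,-0.046,0.662],[0.002,0.002,-0.002]],[[0.486,-0.045,0.662],[0.002,0.002,-0.002]]]
```

Emit:
apply_moves --series '[[[0.49,-0.04,0.6],[0,0,-0.01]],[[0.49,-0.04,0.7],[0,0,0]],[[0.49,-0.04,0.7],[0,0,0]],[[0.48,-0.04,0.7],[0,0,0]],[[0.48,-0.04,0.7],[0,0,0]],[[0.48,-0.04,0.6],[0,0,0]],[[0,0,0],[0,0,0]],[[0,0,0],[0,0,0]],[[0,0,0],[0,0,0]],[[0,0,0],[0,0,0]]]'

```text
t: 8.0
tcp_pos: [0.5216, 0.1851, 0.1211]
tcp_rot: [-3.116, 0.398, -0.002]
force: [-0.1, 0.6, -1.6]
grip_width: 0.285
grip_force: 59.1
```

Run:
```python
from plant import r
from h import *
S=[];
for k in range(8): S.append(r.sense()); f=r.grab_frame("scene")
p=np.mean([s["tcp_pos"] for s in S],0);F=np.array([s["force"] for s in S]);R=Ro.from_rotvec(S[-1]["tcp_rot"]).as_matrix()
print(S[-1]["t"],p,F.mean(0),F.std(0),np.mean([s["wrist_torque"] for s in S],0),R)
cv2.imwrite("pics/s3.png",cv2.resize(f[180:310,230:370,::-1],(630,585),interpolation=cv2.INTER_CUBIC))
```

```text
8.35 [0.5214 0.1852 0.1208] [ 0.0299  0.0857 -0.7703] [0.4648 0.4697 0.4663] [ 0.0026  0.0271 -0.0022] [[ 0.968  -0.2509  0.0004]
 [-0.2509 -0.968   0.0001]
 [ 0.0004 -0.0001 -1.    ]]
```

View pics/s3.png

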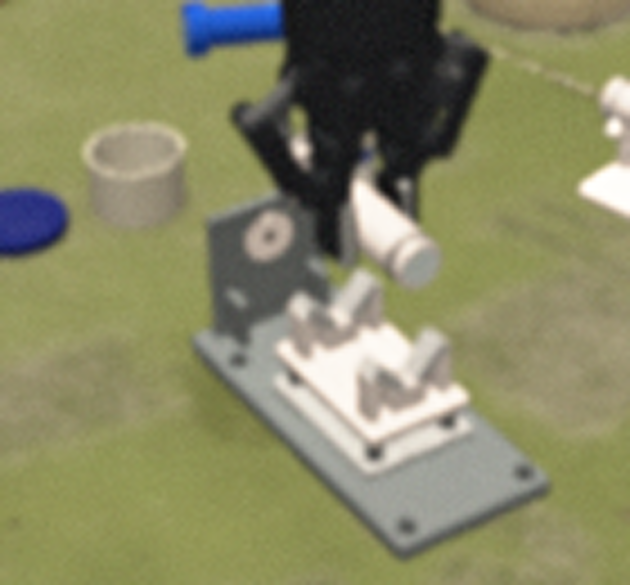

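Run:
```python
from plant import r
from h import *
s=r.sense();R=Ro.from_rotvec(s["tcp_rot"]).as_matrix();c=cam(r,"scene")
q=lambda x,z=-.0105:(proj(c,[s["tcp_pos"]+R@[x,0,z]])[0]-[230,180])*4.5
print("tail",q(-.048),"1deg",q(-.048,-.0097)-q(-.048,-.0105))
# near V notch bottom & seat check
a=np.radians(-14.4);d=np.array([np.cos(a),np.sin(a)]);nn=np.array([-d[1],d[0]])
for x,y,z in((-.038,.012,.071),(-.038,-.012,.071),(-.1055,-.035,.012),(.0755,.035,.012)): print((proj(c,[[*((.458+x)*d+(.3100+y)*nn),z]])[0]-[230,180])*4.5)
```

```text
tail [420.3087 260.5713] 1deg [0.0175 1.3938]
[389.051  361.6807]
[429.9975 344.6639]
[548.0395 494.7042]
[236.6283 358.2873]
```

Emit:
apply_moves --series '[[[0,0,0.4],[0,0,0]],[[0,0,0.5],[0,0,0]],[[0,0,0.5],[0,0,0]],[[0,0,0.5],[0,0,0]],[[0,0,0.4],[0,0,0]],[[0,0,0.25],[0,0,0]],[[0,0,0.2],[0,0,0]],[[0,0,0],[0,0,0]],[[0,0,0],[0,0,0]],[[0,0,0],[0,0,0]]]'

```text
t: 9.23
tcp_pos: [0.5218, 0.1852, 0.0656]
tcp_rot: [-3.116, 0.397, -0.002]
force: [-0.3, 0.0, -1.5]
grip_width: 0.284
grip_force: 59.1
```

Emit:
apply_moves --series '[[[0,0,0.05],[0,0,0]],[[0,0,0.05],[0,0,0]],[[0,0,0.05],[0,0,0]],[[0,0,0.05],[0,0,0]],[[0,0,0.05],[0,0,0]],[[0,0,0],[0,0,0]],[[0,0,0],[0,0,0]],[[0,0,0],[0,0,0]]]'

```text
t: 9.9
tcp_pos: [0.5217, 0.1852, 0.0606]
tcp_rot: [-3.116, 0.397, -0.001]
force: [-1.4, 0.6, 5.5]
grip_width: 0.287
grip_force: 59.5
```

```bash
cat > m.py <<'E'
from plant import r
from h import *
S=[]
for k in range(10): S.append(r.sense()); f=r.grab_frame("scene")
R=Ro.from_rotvec(S[-1]["tcp_rot"]).as_matrix()
m=lambda k:np.mean([s[k] for s in S],0)
print(S[-1]["t"],m("tcp_pos"),"F",m("force"),"M tool",R.T@m("wrist_torque"),R[2])
cv2.imwrite("pics/last.png",cv2.resize(f[180:310,230:370,::-1],(630,585),interpolation=cv2.INTER_CUBIC))
E
python3 m.py
```

```text
10.35 [0.5216 0.1851 0.0604] F [-1.1511  0.4276  4.744 ] M tool [-0.0185 -0.153  -0.0589] [ 0.0006 -0.0002 -1.    ]
```

The barrel is in contact, but the moment suggests the load is mostly on the tail-side rest. I'll try a small pitch correction.

Emit:
apply_moves --series '[[[0,0,0],[0,-0.1,0]],[[0,0,0],[0,-0.1,0]],[[0,0,0],[0,-0.1,0]],[[0,0,0],[0,0,0]],[[0,0,0],[0,0,0]]]'

```text
t: 10.82
tcp_pos: [0.5216, 0.1851, 0.0602]
tcp_rot: [-3.114, 0.397, 0.032]
force: [-1.0, 0.1, 5.3]
grip_width: 0.286
grip_force: 59.6
```

```bash
python3 m.py
```

```text
11.2667 [0.5216 0.1851 0.0603] F [-0.9827  0.2891  4.9706] M tool [-0.0521 -0.017  -0.0984] [-0.0203 -0.0001 -0.9998]
```

Emit:
apply_moves --series '[[[0,0,0.03],[0,0,-0.06]],[[0,0,0.03],[0,0,-0.06]],[[0,0,0.03],[0,0,0]],[[0,0,0.03],[0,0,0]],[[0,0,0.03],[0,0,0]],[[0,0,0],[0,0,0]],[[0,0,0],[0,0,0]],[[0,0,0],[0,0,0]]]'

```text
t: 11.98
tcp_pos: [0.5217, 0.1852, 0.0577]
tcp_rot: [-3.115, 0.384, 0.031]
force: [-2.1, 0.1, 7.4]
grip_width: 0.282
grip_force: 59.7
```

```bash
python3 m.py
```

```text
12.4333 [0.5216 0.1852 0.0577] F [-2.3651  0.6008  7.3404] M tool [-0.0339 -0.1669  0.0153] [-0.0201 -0.0005 -0.9998]
```

View pics/last.png

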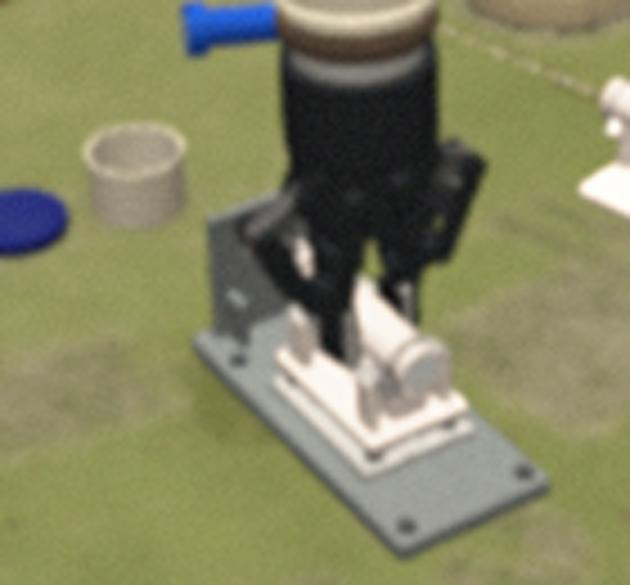

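Yaw is now balanced, and the barrel bridges both rests. There is a leftover force along the axis, so I'll ease back slightly along it to relieve that and separate it from the pitch moment.

Emit:
apply_moves --series '[[[-0.02,0,0],[0,0,0]],[[-0.02,0,0],[0,0,0]],[[0,0,0],[0,0,0]],[[0,0,0],[0,0,0]],[[0,0,0],[0,0,0]]]'

```text
t: 12.9
tcp_pos: [0.5216, 0.1853, 0.058]
tcp_rot: [-3.115, 0.384, 0.028]
force: [-0.4, 0.6, 7.5]
grip_width: 0.281
grip_force: 59.7
```

```bash
python3 m.py
```

```text
13.35 [0.5216 0.1853 0.058 ] F [-0.4825  0.2861  7.1893] M tool [-0.0322  0.0966  0.0231] [-0.0185 -0.0009 -0.9998]
```

The moment tracked the axial force (lever about 0.145 m), so the moment is measured at the wrist. Corrected for that, the load now sits on the collar-side rest, so I'll take the pitch back.

Emit:
apply_moves --series '[[[0,0,0],[0,0.1,0]],[[0,0,0],[0,0.1,0]],[[0,0,0],[0,0.1,0]],[[0,0,0],[0,0.04,0]],[[0,0,0],[0,0,0]],[[0,0,0],[0,0,0]],[[0,0,0],[0,0,0]]]'

```text
t: 13.98
tcp_pos: [0.5216, 0.1853, 0.058]
tcp_rot: [-3.118, 0.385, -0.009]
force: [-0.2, 0.5, 7.0]
grip_width: 0.284
grip_force: 59.8
```

```bash
cat >> m.py <<'E'
Ft=R.T@m("force");Mt=R.T@m("wrist_torque");L=.145
My=Mt[1]-L*Ft[0]+.027; print("Ft",Ft,"lever x mm",1000*My/(m("force")[2]+1),"Mx_c",Mt[0]+.135*Ft[1])
E
python3 m.py
```

```text
14.4333 [0.5217 0.1853 0.058 ] F [-0.0339  0.296   7.1933] M tool [ 0.0255 -0.0241 -0.0395] [ 0.0053 -0.001  -1.    ]
Ft [-0.0665 -0.2859 -7.1935] lever x mm 1.5276740613461877 Mx_c -0.013110425706137966
```

Emit:
apply_moves --series '[[[0,0,0.03],[0,0,-0.04]],[[0,0,0],[0,0,0]],[[0,0,0],[0,0,0]],[[0,0,0],[0,0,0]],[[0,0,0],[0,0,0]]]'

```text
t: 14.9
tcp_pos: [0.5217, 0.1854, 0.0575]
tcp_rot: [-3.118, 0.381, -0.008]
force: [-0.2, 0.3, 8.0]
grip_width: 0.283
grip_force: 59.9
```

```bash
python3 m.py
python3 - <<'E'
import cv2
from plant import r
t=r.grab_frame("top")[:,:,::-1]
cv2.imwrite("pics/top9.png",cv2.resize(t[100:305,215:425],(600,586),interpolation=2))
E
```

```text
15.35 [0.5217 0.1854 0.0575] F [-0.1214  0.1157  7.6221] M tool [ 0.0012 -0.0595  0.0435] [ 0.0053 -0.0011 -1.    ]
Ft [-0.1053 -0.0911 -7.6227] lever x mm -2.0016896074113544 Mx_c -0.011082472435162942
```

View pics/top9.png

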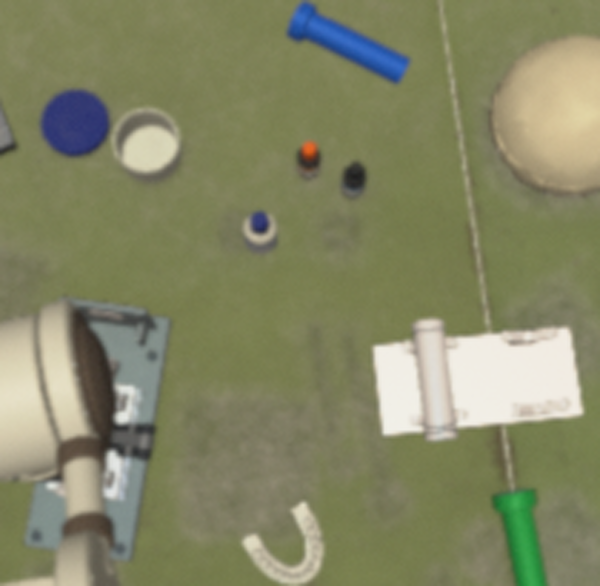

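The top view shows the plain barrel still in the rack at (433,380) and the other things untouched. Forces are balanced and the saddle has sunk about 4.8 mm, so I'm handing in.

```bash
python3 -c "
from plant import r
print(r.close_job())"
```

```text
the job is handed in; nothing more can be done
None
```

The collared barrel lies across both V rests with its collar outside them and facing the target plate. It is held pressed, evenly on both rests, with the saddle sunk about 4.7 mm (estimated from force and tool height); the job was handed in after about 15 s of robot time.

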